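# Isolate the cordless grinder and try its switch

## Robot

A 7-joint arm with a two-finger parallel gripper is mounted at the origin on a cart in front of the work surface, level with it; the furniture and walls round the work are solid. World frame = base frame: x ahead of the robot, y to its left, z up, the work surface at z = 0. Lengths are in m, angles in degrees, forces in N, time in s.
With the tool pointing down it reaches from about 0.425 to 1.025 m from the base axis. Payload 9.4 kg.
Tool frame: the origin (TCP) lies midway between the tips of the shut fingers; the grasp point (between the pads) lies 19 mm behind it (ctrl.hold_point_z is the distance from the TCP to the grasp point, in m); z points along the fingers, y is the line along which they close (so a half turn about z gives the same grasp; the last joint's range is limited). The gripper opens to 93 mm and grips with 3 to 60 N. Pads are 15 mm wide; open, the fingers measure 128 mm over their backs; the gripper's body (75 mm by 188 mm) begins 65 mm behind the grasp point.
Start: joints at [59.032, 34.337, -0.143, 91.639, 0.103, 54.024, -4.572], TCP at [0.324, -0.648, 0.219] pointing down, gripper open.
Joint ranges: [-147.43, 147.43], [-19.82, 112.94], [-74.19, 73.91], [6.32, 146.72], [-59.91, 239.91], [6.04, 106.73], [-150.56, 150.56]. Speed limits (degrees/s): [127.2, 127.2, 172.46, 172.46, 180, 180, 180].

## Interface

Orientations are given as [roll, pitch, yaw] about the fixed x, y, z axes, in that order (R = Rz(yaw) Ry(pitch) Rx(roll)).
In Python, from plant import ctrl gives the robot as it stands.
- The arm moves only by the tool move_arm, never from a script. Its argument "moves" is a list of rows, each an object of numbers: "dx", "dy", "dz": the shift along the tool's x, y, z scaled (see below); "spin": the turn about the tool's z scaled (see below); "hand": the opening, from -1 (shut) to 1 (fully open). A call has 1 to 10 rows; each row shifts and turns the commanded pose from where the row before left it, along the tool's axes as they then stand; what a row does not reach is not made up. The controller multiplies each number of a shift by 250 mm and each number of a turn by 180 degrees. A row lasts 1/10 s, in which the tool goes at most 50 mm and 8.59 degrees, less where a joint would pass 70% of its speed; a pose out of reach is approached as far as the arm can. A call with a number of a shift or a turn outside -1 to 1 is refused whole. A call with a gripper value outside its range is refused whole. The fingers move at their own pace and stop on an object; the grip force is fixed at half the most. Time passes only in rows, so rows that do not move let the fingers close. It gives the time, the measured TCP pose, the force, the opening and the grip force at its end, in the units of the state.
- ctrl.read_state(): the state, without advancing time (a new reading comes with each control period).
- ctrl.camera(name): name is "side" or "top"; returns a dict with "color" (480x640x3 uint8, red, green, blue), "mtx" (3x3 intrinsics, pixels), "pose" (4x4, takes a point from camera to world coordinates). Camera axes: x right, y up, looking along -z (the intrinsics and any distortion apply to the point x, -y, -z); pixel columns grow to the right and rows downward; lengths in m; the calibration is good to about 2 mm. A picture is of the moment at which its call begins. There is no depth.
- ctrl.sign_off(): hands the job in; it is judged then, once.
The state is a dict: "time_s": time; "joint_positions": joint angles; "qvel": joint speeds; "joint_efforts": joint torques, N m; "ee_pos": TCP position; "tool_rot": TCP orientation; "force": force on the tool from outside, world axes, zero at the start; "wrist_torque": the same for the moment, N m; "gripper_width": finger opening in m; "finger_force": force on a finger pad.
Only numpy, scipy, OpenCV 4.12 (cv2) and the standard library are available. Lean on these libraries where they do the work, as an engineer would, in place of code of your own. Each camera call takes 0.05 s, during which the arm holds its last target. There are 200 camera calls.

## Task

The grinder in the bench cradle is due for a new disc, so make it safe first: pull the battery out of its tail and set it down gently on the bench top, off the cradle board. Then prove the tool dead: flip the lock-off lever forward, towards the disc, squeeze the paddle switch fully in against the body and keep it in for two seconds, then let go so that paddle and lever spring back out. Never squeeze the paddle in while the battery is still in the tool, and leave the other things on the bench alone.

Things in the scene. Friction and masses are not known exactly. Their poses are not given: they have to be found in the camera images.
- grinder: Compact cordless disc grinder, 230 mm long, on its side, strapped in a plywood cradle screwed to the bench; only battery, paddle and lever move. Origin at bench level under the tool. +y runs along the tool to the disc, battery tail at -y, paddle on the -x side. In this frame (mm): board x -75 to 75, y -130 to 170, 15 high; tool axis x 0, height 85; highest point 128.
- barrel (a point): Point on the tool axis inside the barrel, 85 mm above the bench, grinder frame x 0, y -25; axes as the grinder's. Barrel 36 mm wide (x -18 to 18), 44 high; free to be straddled from grinder y -55 to 65. Saddles, 78 mm wide, at grinder y -97 to -75 and 76 to 92; disc and guard at x -60 to -33, y 86 to 166.
- battery_foot (a point): Centre of the battery's foot: black 46 mm cube outside the tail; in the tool at grinder x 0, y -136, height 84, same axes. A 30 x 30 mm stick, 44 long, stands from its +y face into the socket. Friction fit (side clips are moulded on): pinch the foot across x from above, pull straight along -y 50 mm or more, then lift. 0.15 to 0.31 kg. On the bench it stands level, centre 23 mm up.
- socket (a point): Centre of the battery socket's mouth in the end of the tail (51 x 51 mm), 85 mm above the bench, grinder frame y -112; axes as the grinder's.
- paddle (a joint): Paddle switch: black plate 100 mm long, 22 high, 5 thick, along the barrel's -x side at axis height, hinged at its disc end (grinder x -19, y 55); its tail end (y -45) stands out. Angle: 0 released, 0.11 rad fully in, flat along the barrel. Sprung: 3 to 6 N at paddle_face. Locked (gives hardly at all) while the lever is at 0.
- paddle_face (a point): Point on the paddle's outer face, 80 mm from its hinge, height 85: grinder frame x -33, y -24 when released, x -24 when squeezed in. Barrel and paddle together are 51 mm wide here when released, 42 mm squeezed in.
- lock (a joint): Lock-off lever: aluminium tab pivoted in mid-paddle (grinder x -29, y 0). Angle: 0 stands square out from the paddle; 1.35 rad flipped fully forward, along the paddle towards the disc. A light spring (1 N) returns it when let go. Its toe blocks the paddle below about 0.9 rad, so the finger that pushes it forward must keep it there while closing on the paddle; with the paddle in it stays forward.
- lever_tip (a point): Tip of the lock-off lever, 21 mm from its pivot: at rest at grinder frame x -50, y 2, height 85. The tab is 17 mm high and 5 mm thick.
- round_mid (a point): Bystander: centre of a flat wooden round, 129 mm across, 22 high.
- sander_mid (a point): Bystander: centre of a cork sanding block, 66 x 117 x 31 mm, long side along its y.
- carton_mid (a point): Bystander: centre of a small cardboard screw carton, 55 x 85 x 42 mm, long side along its y.
- offcut_mid (a point): Bystander: centre of a planed wood offcut, 45 x 110 x 24 mm, long side along its y.

How it is judged:
By the outcome, as a careful person would: the job done as asked, in the order asked, and still so for the second after the job is handed in, with the robot touching nothing.
It also fails if it takes over 51 s, if anything falls off the work surface, if the arm or the gripper's body presses on something with over 40 N, if the wrist force passes 120 N, or if a joint passes its speed limit or range.

## Working session

There is one attempt and no reset: what is moved stays moved. The work goes in short steps, Python scripts to look and compute and a tool call to move; the robot and the scene stay as the last step left them, time stands still between calls to the robot, and variables do not carry over. Pictures are saved under pics/ and viewed, at most 10 in all, crops included, and the job is handed in when it is done.

Besides the shell and the picture viewer there is one more tool, called after "Emit:" as name(argument=value, ...), one argument or row to a line, values as JSON. move_arm: Moves the arm, as the interface text tells. Shifts and turns lie within -1 to 1; 1 stands for 250 mm of shift or 180 degrees of turn. Its arguments: {"type":"object","properties":{"moves":{"type":"array"}},"required":["moves"]}

```bash
ls; mkdir -p pics; python3 - <<'E'
from plant import ctrl
import cv2,numpy as np
for n in("top","side"):
    c=ctrl.camera(n);cv2.imwrite(f"pics/{n}0.png",c["color"][...,::-1]);print(n,c["mtx"].round(1).tolist(),c["pose"].round(4).tolist(),[k for k in c])
s=ctrl.read_state();print(s,ctrl.hold_point_z)
E
```

```text
pics
top [[619.8, 0.0, 318.1], [0.0, 619.8, 232.5], [0.0, 0.0, 1.0]] [[-0.3122, 0.7603, -0.5697, -0.383], [-0.9499, -0.243, 0.1964, 0.3408], [0.0109, 0.6025, 0.7981, 1.4008], [0.0, 0.0, 0.0, 1.0]] ['color', 'mtx', 'pose']
side [[495.3, 0.0, 320.2], [0.0, 495.3, 236.7], [0.0, 0.0, 1.0]] [[-0.9482, 0.1363, -0.2871, 0.1846], [-0.3178, -0.3919, 0.8634, 1.2285], [0.0052, 0.9099, 0.4149, 0.6728], [0.0, 0.0, 0.0, 1.0]] ['color', 'mtx', 'pose']
{'time_s': 0.1, 'joint_positions': array([59.02972486, 34.38058534, -0.14626097, 91.67345694,  0.10321713,
       54.02498214, -4.57231777]), 'qvel': array([-0.02776052, -0.15315726, -0.0236997 , -0.17302918, -0.0393202 ,
       -0.04816012,  0.02495302]), 'joint_efforts': array([ 6.26899913e-03, -7.66552806e+01,  1.50257885e+00, -2.52936012e+01,
       -5.22801094e-02,  1.36649460e-02,  9.09495770e-05]), 'ee_pos': array([ 0.32415758, -0.64803008,  0.21785599]), 'tool_rot': array([-1.79921425e+02,  7.14211095e-03,  2.65794197e+01]), 'force': array([ 0.2118387 ,  0.02126157, -0.65098243]), 'wrist_torque': array([ 0.01412953, -0.019819  , -0.01542692]), 'finger_force': 0.0, 'gripper_width': 0.09325732939540074} 0.0188
```

View pics/top0.png

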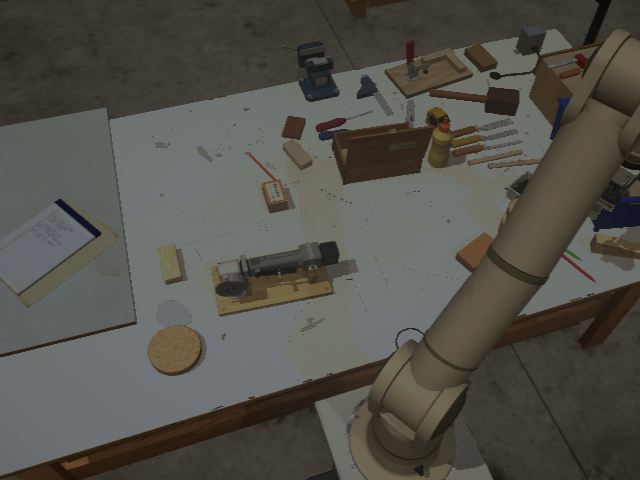

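View pics/side0.png

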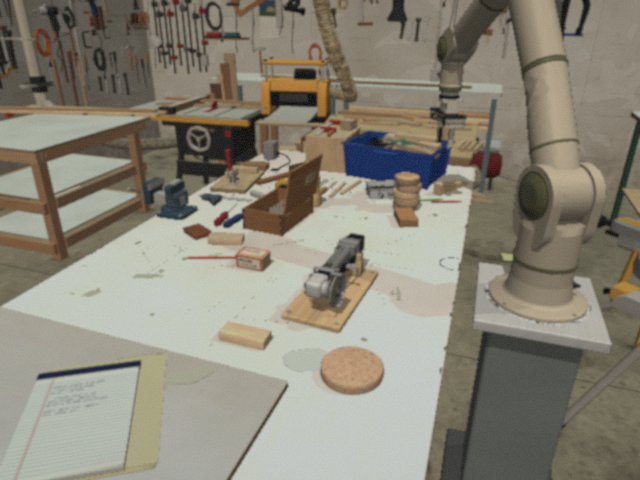

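Top: the grinder lies with its tail and battery at about (330,252), the disc at (232,277) and the board between (212,265) and (332,290). Side: disc at (318,290), battery at (352,242). I'll zoom in on both.

```bash
python3 - <<'E'
import cv2,numpy as np
a=cv2.imread("pics/top0.png")[225:325,200:360];b=cv2.imread("pics/side0.png")[225:335,275:390]
cv2.imwrite("pics/z1.png",cv2.resize(a,None,fx=5,fy=5,interpolation=2))
cv2.imwrite("pics/z2.png",cv2.resize(b,None,fx=5,fy=5,interpolation=2))
E
```

```text
(no output)
```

View pics/z1.png

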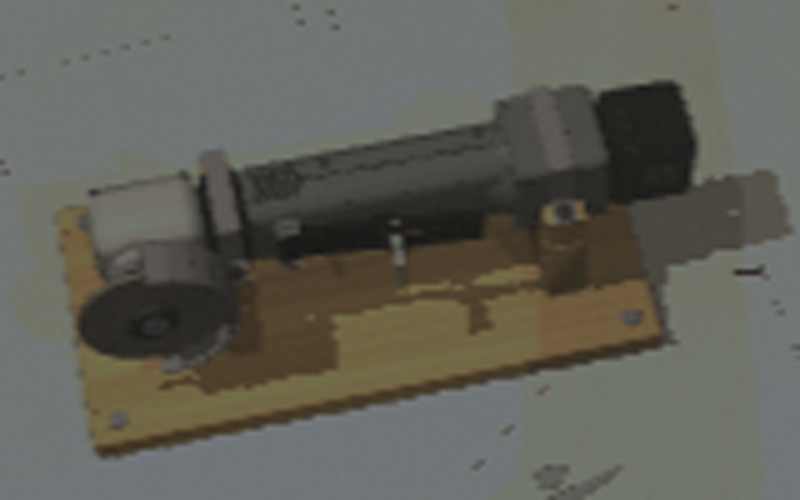

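View pics/z2.png

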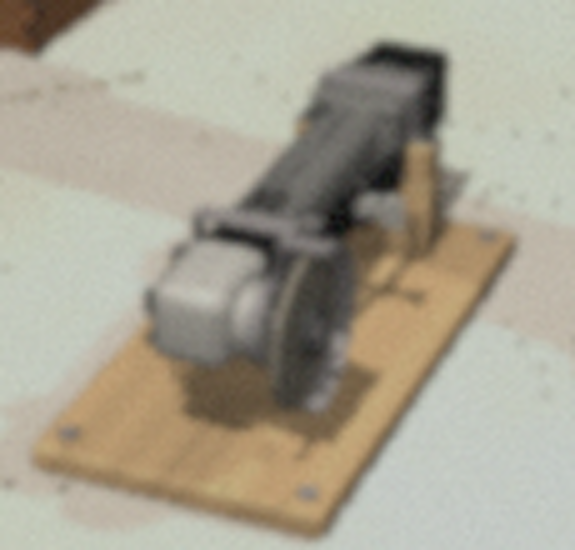

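z1: board top corners at about (96,443), (57,210) and (662,333), foot top corner at (686,84), lever near (400,250). z2: corners at (318,528), (38,458) and (513,238), foot at (380,45) and (443,52). Next I fit the grinder pose.

```bash
cat >h.py <<'E'
from plant import ctrl
import numpy as np,cv2
from scipy.optimize import least_squares
def proj(c,P):
    T=np.linalg.inv(c["pose"]);q=np.atleast_2d(P)@T[:3,:3].T+T[:3,3];q=q*[1,-1,-1]
    return (q@c["mtx"].T)[:,:2]/q[:,2:]
def ray(c,uv,z):
    d=np.linalg.inv(c["mtx"])@[*uv,1];d=c["pose"][:3,:3]@(d*[1,-1,-1]);o=c["pose"][:3,3]
    return o+d*(z-o[2])/d[2]
def G(p,L):
    L=np.atleast_2d(L)/1000;a=p[2];R=np.array([[np.cos(a),-np.sin(a),0],[np.sin(a),np.cos(a),0],[0,0,1]])
    return L@R.T+[p[0],p[1],0]
E
python3 - <<'E'
from h import *
t=ctrl.camera("top");s=ctrl.camera("side")
f=lambda a,o:(np.array(a)+.5)/5-.5+o
Lt=[[-75,170,15],[75,170,15],[-75,-130,15],[23,-159,107]];ut=f([[96,443],[57,210],[662,333],[686,84]],[200,225])
Ls=[[-75,170,15],[75,170,15],[-75,-130,15],[23,-159,107],[-23,-159,107]];us=f([[318,528],[38,458],[513,238],[380,45],[443,52]],[275,225])
r=lambda p:np.r_[proj(t,G(p,Lt))-ut,proj(s,G(p,Ls))-us].ravel()
S=least_squares(r,[.6,.1,0],x_scale=[.1,.1,.1]);p=S.x;print(p,np.degrees(p[2]));print(r(p).reshape(-1,2).round(1))
for n,L in dict(foot=[0,-136,84],lever=[-50,2,85],face=[-33,-24,85],barrel=[0,-25,85]).items():print(n,G(p,L).round(4))
for n,uv,z in(("round",(175,347),.022),("offcut",(171,262),.024),("carton",(274,192),.042),("sander",(478,250),.031)):print(n,ray(t,uv,z).round(3))
im=t["color"][...,::-1].copy()
np.save("p.npy",p)
E
```

```text
[ 0.49778364  0.1488334  -0.0841864 ] -4.823525180860601
[[-1.3  0.8]
 [-1.1 -0.4]
 [-0.1  0.1]
 [-2.3 -2.4]
 [ 1.4 -1.2]
 [-1.3 -2. ]
 [ 1.6 -0.9]
 [-0.3 -2.2]
 [ 2.6 -0.9]]
foot [[0.4863 0.0133 0.084 ]]
lever [[0.4481 0.155  0.085 ]]
face [[0.4629 0.1277 0.085 ]]
barrel [[0.4957 0.1239 0.085 ]]
round [0.375 0.443 0.022]
offcut [0.626 0.408 0.024]
carton [0.765 0.082 0.042]
sander [ 0.406 -0.392  0.031]
```

Emit:
move_arm(
  moves=[
    {"spin":-0.0465,"dz":-0.05,"hand":1},
    {"spin":-0.0465,"dz":-0.05,"hand":1},
    {"spin":-0.0465,"dz":-0.05,"hand":1},
    {"spin":-0.0465,"dz":-0.05,"hand":1},
    {"spin":-0.0465,"dz":-0.05,"hand":1},
    {"spin":-0.0465,"dz":-0.05,"hand":1},
    {"spin":-0.0465,"dz":-0.05,"hand":1},
  ],
)

```text
invalid input at $.moves[0]: expected keys dx, dy, dz, spin, hand
```

Emit:
move_arm(
  moves=[
    {"dx":0.19,"dy":0.03,"hand":1},
    {"dx":0.19,"dy":0.03,"hand":1},
    {"dx":0.19,"dy":0.03,"hand":1},
    {"dx":0.19,"dy":0.03,"hand":1},
    {"dx":0.19,"dy":0.03,"hand":1},
    {"dx":0.19,"dy":0.03,"hand":1},
    {"dx":0.19,"dy":0.03,"hand":1},
    {"dx":0.19,"dy":0.03,"hand":1},
    {"dx":0.19,"dy":0.03,"hand":1},
    {"dx":0.19,"dy":0.03,"hand":1},
  ],
)

```text
invalid input at $.moves[0]: expected keys dx, dy, dz, spin, hand
```

Emit:
move_arm(
  moves=[
    {"dx":0,"dy":0,"spin":-0.0465,"dz":-0.05,"hand":1},
    {"dx":0,"dy":0,"spin":-0.0465,"dz":-0.05,"hand":1},
    {"dx":0,"dy":0,"spin":-0.0465,"dz":-0.05,"hand":1},
    {"dx":0,"dy":0,"spin":-0.0465,"dz":-0.05,"hand":1},
    {"dx":0,"dy":0,"spin":-0.0465,"dz":-0.05,"hand":1},
    {"dx":0,"dy":0,"spin":-0.0465,"dz":-0.05,"hand":1},
    {"dx":0,"dy":0,"spin":-0.0465,"dz":-0.05,"hand":1},
  ],
)

```text
time_s: 0.9
ee_pos: [0.3241, -0.6483, 0.3064]
tool_rot: [-180.0, -0.0, 85.5]
force: [-0.4, 0.5, 0.5]
gripper_width: 0.0928
finger_force: 0.0
```

Emit:
move_arm(
  moves=[
    {"dx":0.19,"dy":0.03,"dz":0,"spin":0,"hand":1},
    {"dx":0.19,"dy":0.03,"dz":0,"spin":0,"hand":1},
    {"dx":0.19,"dy":0.03,"dz":0,"spin":0,"hand":1},
    {"dx":0.19,"dy":0.03,"dz":0,"spin":0,"hand":1},
    {"dx":0.19,"dy":0.03,"dz":0,"spin":0,"hand":1},
    {"dx":0.19,"dy":0.03,"dz":0,"spin":0,"hand":1},
    {"dx":0.19,"dy":0.03,"dz":0,"spin":0,"hand":1},
    {"dx":0.19,"dy":0.03,"dz":0,"spin":0,"hand":1},
    {"dx":0.19,"dy":0.03,"dz":0,"spin":0,"hand":1},
    {"dx":0.19,"dy":0.03,"dz":0,"spin":0,"hand":1},
  ],
)

```text
time_s: 1.9
ee_pos: [0.4391, -0.1796, 0.3063]
tool_rot: [180.0, 0.0, 85.1]
force: [0.2, -0.5, 0.4]
gripper_width: 0.0927
finger_force: 0.0
```

Emit:
move_arm(
  moves=[
    {"dx":0.154,"dy":0.025,"dz":0.1,"spin":0,"hand":1},
    {"dx":0.154,"dy":0.025,"dz":0.1,"spin":0,"hand":1},
    {"dx":0.154,"dy":0.025,"dz":0.1,"spin":0,"hand":1},
    {"dx":0.154,"dy":0.025,"dz":0.1,"spin":0,"hand":1},
    {"dx":0.154,"dy":0.025,"dz":0.1,"spin":0,"hand":1},
    {"dx":0,"dy":0,"dz":0,"spin":0,"hand":1},
  ],
)

```text
time_s: 2.5
ee_pos: [0.4863, 0.0134, 0.1789]
tool_rot: [-179.8, -0.1, 85.6]
force: [-0.2, 0.2, 0.4]
gripper_width: 0.0932
finger_force: 0.0
```

```bash
python3 - <<'E'
from h import *
print(ctrl.read_state()["ee_pos"])
o=[]
for n,z in(("top",(200,190,360,320)),("side",(280,160,400,320))):
    c=ctrl.camera(n);im=c["color"][...,::-1][z[1]:z[3],z[0]:z[2]];o.append(cv2.resize(im,(400,int(400*im.shape[0]/im.shape[1])),interpolation=2))
h=max(i.shape[0] for i in o);o=[cv2.copyMakeBorder(i,0,h-i.shape[0],0,0,0) for i in o]
cv2.imwrite("pics/h1.png",np.hstack(o))
E
```

```text
[0.48631708 0.0134216  0.17886644]
```

View pics/h1.png

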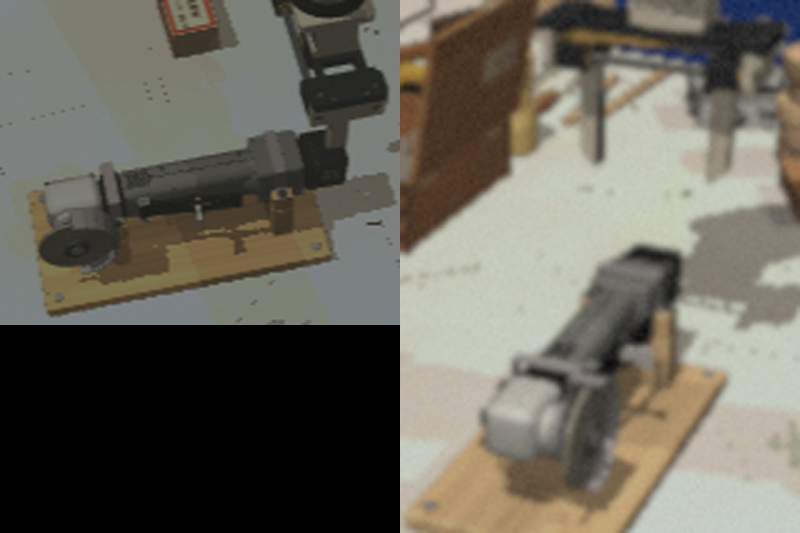

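The left image is the top view, with a finger behind the foot at (335,130). The right is the side view: fingertips at (592,160) and (720,180), straddling the foot top at (655,255). I'll check the tip projection against the calibration.

```bash
python3 - <<'E'
from h import *
from scipy.spatial.transform import Rotation as Ro
st=ctrl.read_state();R=Ro.from_euler("xyz",st["tool_rot"],degrees=True).as_matrix()
p=np.load("p.npy")
s=ctrl.camera("side");t=ctrl.camera("top")
for v in([0,.0465,0],[0,-.0465,0],[0,.064,0],[0,-.064,0]):
    P=st["ee_pos"]+R@v;print(v,((proj(s,P)[0]-[280,160])/.3).round(1),((proj(t,P)[0]-[200,190])/.4).round(1))
L=[[23,-159,107],[-23,-159,107],[-23,-113,107],[23,-113,107],[-50,2,93],[-50,2,77],[-29,0,93]]
print(((proj(s,G(p,L))-[280,160])/.3).round(1).tolist(),((proj(t,G(p,L))-[200,190])/.4).round(1).tolist())
E
```

```text
[0, 0.0465, 0] [202.4 159.9] [315.2  64.1]
[0, -0.0465, 0] [310.4 176.7] [338.2 136.9]
[0, 0.064, 0] [182.7 156.8] [311.  51.]
[0, -0.064, 0] [331.4 180. ] [342.8 151.1]
[[234.4, 237.9], [286.0, 247.0], [268.0, 268.1], [215.1, 258.6], [251.0, 350.0], [250.3, 368.7], [225.8, 343.6]] [[336.3, 122.6], [347.4, 157.9], [303.6, 166.2], [293.2, 130.6], [198.2, 216.8], [198.8, 225.5], [196.1, 199.4]]
```

The side camera agrees with the gripper to under 1 px. The foot seems a few mm off the fit, so I'll overlay the model on the first images.

```bash
cat >ov.py <<'E'
from h import *
def overlay(p,files,out,boxes,k=7):
    o=[]
    for (n,f),z in zip(files,boxes):
        c=ctrl.camera(n);im=cv2.imread(f)[z[1]:z[3],z[0]:z[2]]
        im=cv2.resize(im,None,fx=k,fy=k,interpolation=2)
        im=cv2.convertScaleAbs(im,alpha=1.7 if n=="top" else 1)
        for lo,hi,col in(((-75,-130,0),(75,170,15),(0,255,0)),((-23,-159,61),(23,-113,107),(0,0,255)),((-50,0,77),(-29,5,93),(255,0,255)),((-39,-97,15),(39,-75,15),(255,255,0))):
            C=np.array([[a,b,d] for a in(lo[0],hi[0]) for b in(lo[1],hi[1]) for d in(lo[2],hi[2])],float)
            q=((proj(c,G(p,C))-z[:2]+.5)*k).astype(int)
            for i in range(8):
                for b in(1,2,4):
                    if not i&b:cv2.line(im,q[i].tolist(),q[i|b].tolist(),col,1)
        o.append(im)
    h=max(i.shape[0] for i in o);o=[cv2.copyMakeBorder(i,0,h-i.shape[0],0,0,0) for i in o]
    im=np.hstack(o);s=min(1,800/im.shape[1]);cv2.imwrite(out,cv2.resize(im,None,fx=s,fy=s,interpolation=3));print(im.shape,s)
E
python3 - <<'E'
from ov import *
p=np.load("p.npy")
overlay(p,[("top","pics/top0.png")],"pics/o1.png",[(205,235,345,320)],5.7)
overlay(p,[("side","pics/side0.png")],"pics/o2.png",[(278,225,385,335)],5.4)
E
```

```text
(484, 798, 3) 1
(594, 578, 3) 1
```

View pics/o1.png

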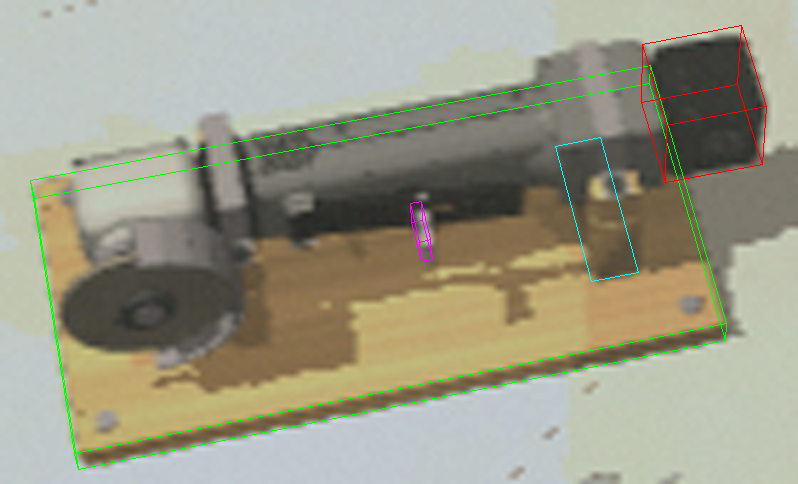

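View pics/o2.png

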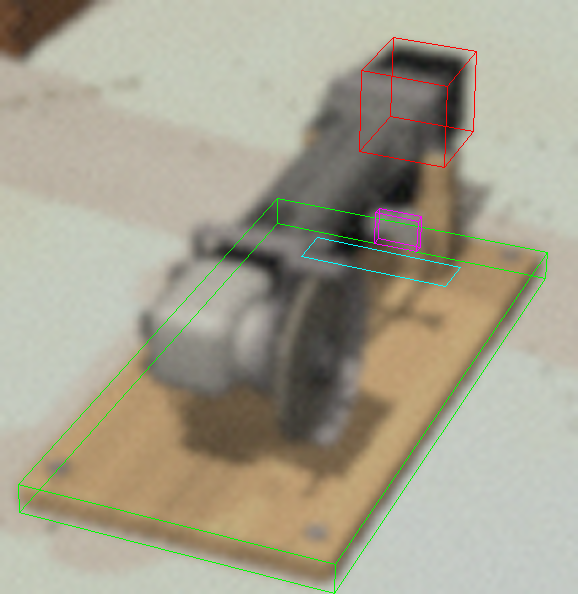

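Both overlays show the model a few mm off: board bottom corners at about (84,465) and (727,336) in top, (333,582) and (22,507) in side. I'll refit on the bottom corners.

```bash
python3 - <<'E'
from ov import *
t=ctrl.camera("top");s=ctrl.camera("side")
ut=np.array([[84,465],[727,336],[34,181]])/5.7-.5+[205,235];us=np.array([[333,582],[22,507],[545,254]])/5.4-.5+[278,225]
Lt=[[-75,170,0],[-75,-130,0],[75,170,15]];Ls=[[-75,170,0],[75,170,0],[-75,-130,15]]
r=lambda p:np.r_[proj(t,G(p,Lt))-ut,proj(s,G(p,Ls))-us].ravel()
p=least_squares(r,np.load("p.npy"),x_scale=.1).x;print(p,np.degrees(p[2]),r(p).reshape(-1,2).round(1).tolist());np.save("p.npy",p)
st=ctrl.read_state();print(st["ee_pos"],st["tool_rot"])
print(G(p,[[0,-138,84],[0,-25,85],[-50,2,85]]).round(4))
E
```

```text
[ 0.49921927  0.14603718 -0.08189289] -4.692117234035187 [[0.0, 0.2], [0.5, 0.0], [0.3, -0.6], [0.2, 1.4], [-0.5, 0.4], [0.0, -0.8]]
[0.48662317 0.00642072 0.18176686] [1.79931481e+02 1.96807632e-02 8.50272913e+01]
[[0.4879 0.0085 0.084 ]
 [0.4972 0.1211 0.085 ]
 [0.4496 0.1521 0.085 ]]
```

Emit:
move_arm(
  moves=[
    {"dx":0,"dy":0.005,"dz":0.11,"spin":0,"hand":1},
    {"dx":0,"dy":0,"dz":0.11,"spin":0,"hand":1},
    {"dx":0,"dy":0,"dz":0.11,"spin":0,"hand":1},
    {"dx":0,"dy":0,"dz":0.11,"spin":0,"hand":1},
    {"dx":0,"dy":0,"dz":0,"spin":0,"hand":-1},
    {"dx":0,"dy":0,"dz":0,"spin":0,"hand":-1},
    {"dx":0,"dy":0,"dz":0,"spin":0,"hand":-1},
    {"dx":0,"dy":0,"dz":0,"spin":0,"hand":-1},
    {"dx":0,"dy":0,"dz":0,"spin":0,"hand":-1},
  ],
)

```text
time_s: 3.8
ee_pos: [0.4883, 0.0075, 0.0721]
tool_rot: [179.9, -0.0, 85.1]
force: [0.3, -0.6, 0.4]
gripper_width: 0.0577
finger_force: 0.0
```

Emit:
move_arm(
  moves=[
    {"dx":0,"dy":0,"dz":0,"spin":0,"hand":-1},
    {"dx":0,"dy":0,"dz":0,"spin":0,"hand":-1},
    {"dx":0,"dy":0,"dz":0,"spin":0,"hand":-1},
    {"dx":0,"dy":0,"dz":0,"spin":0,"hand":-1},
  ],
)

```text
time_s: 4.2
ee_pos: [0.4877, 0.0074, 0.0715]
tool_rot: [180.0, 0.0, 85.2]
force: [-1.1, -1.0, 8.0]
gripper_width: 0.046
finger_force: 30.0
```

Emit:
move_arm(
  moves=[
    {"dx":-0.03,"dy":0,"dz":0,"spin":0,"hand":-1},
    {"dx":-0.03,"dy":0,"dz":0,"spin":0,"hand":-1},
    {"dx":-0.04,"dy":0,"dz":0,"spin":0,"hand":-1},
    {"dx":-0.04,"dy":0,"dz":0,"spin":0,"hand":-1},
    {"dx":-0.04,"dy":0,"dz":0,"spin":0,"hand":-1},
    {"dx":-0.04,"dy":0,"dz":0,"spin":0,"hand":-1},
    {"dx":-0.04,"dy":0,"dz":0,"spin":0,"hand":-1},
    {"dx":-0.04,"dy":0,"dz":0,"spin":0,"hand":-1},
    {"dx":-0.04,"dy":0,"dz":0,"spin":0,"hand":-1},
  ],
)

```text
time_s: 5.1
ee_pos: [0.4805, -0.0779, 0.0711]
tool_rot: [-180.0, 0.0, 85.2]
force: [-0.0, -0.4, -2.9]
gripper_width: 0.046
finger_force: 30.0
```

Emit:
move_arm(
  moves=[
    {"dx":-0.06,"dy":0,"dz":0,"spin":0,"hand":-1},
    {"dx":-0.06,"dy":0,"dz":0.04,"spin":0,"hand":-1},
    {"dx":0,"dy":0,"dz":0.05,"spin":0,"hand":-1},
    {"dx":0,"dy":0,"dz":0.05,"spin":0,"hand":-1},
    {"dx":0,"dy":0,"dz":0.05,"spin":0,"hand":-1},
    {"dx":0,"dy":0,"dz":0.03,"spin":0,"hand":-1},
    {"dx":0,"dy":0,"dz":0,"spin":0,"hand":-1},
  ],
)

```text
time_s: 5.8
ee_pos: [0.4774, -0.107, 0.0149]
tool_rot: [-179.9, 0.0, 85.2]
force: [-0.0, 0.6, -2.0]
gripper_width: 0.0457
finger_force: 30.0
```

```bash
python3 - <<'E'
from h import *
c=ctrl.camera("side");d=ctrl.camera("top")
a=cv2.resize(c["color"][140:290,280:420,::-1],None,fx=2.8,fy=2.8,interpolation=2);b=cv2.resize(cv2.convertScaleAbs(d["color"][170:320,230:370,::-1],alpha=1.7),None,fx=2.8,fy=2.8,interpolation=2)
cv2.imwrite("pics/q1.png",np.hstack([a,b]))
E
```

```text
(no output)
```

View pics/q1.png

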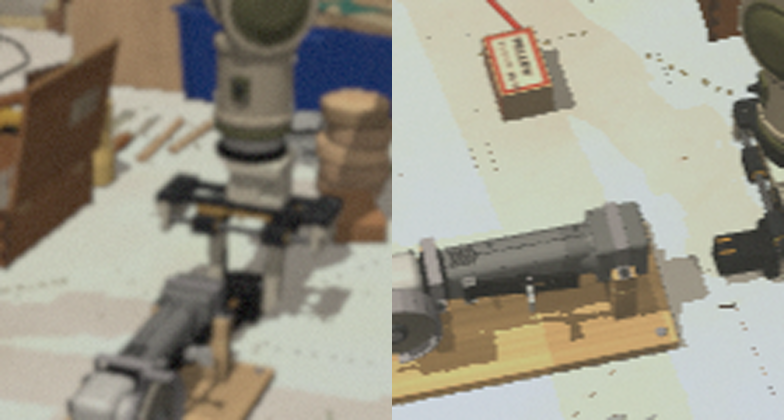

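The picture shows the battery out of the tail, level in the gripper and clear of the board (stick at (735,255) in the right half). Now I'll lower it the last few mm.

Emit:
move_arm(
  moves=[
    {"dx":0,"dy":0,"dz":0.006,"spin":0,"hand":-1},
    {"dx":0,"dy":0,"dz":0.006,"spin":0,"hand":-1},
    {"dx":0,"dy":0,"dz":0.004,"spin":0,"hand":-1},
    {"dx":0,"dy":0,"dz":0,"spin":0,"hand":-1},
  ],
)

```text
time_s: 6.3
ee_pos: [0.4783, -0.107, 0.0128]
tool_rot: [179.9, 0.0, 85.2]
force: [-1.1, 0.4, 5.4]
gripper_width: 0.0457
finger_force: 30.0
```

Emit:
move_arm(
  moves=[
    {"dx":0,"dy":0,"dz":0,"spin":0,"hand":1},
    {"dx":0,"dy":0,"dz":0,"spin":0,"hand":1},
    {"dx":0,"dy":0,"dz":0,"spin":0,"hand":1},
    {"dx":0,"dy":0,"dz":0,"spin":0,"hand":1},
    {"dx":0,"dy":0,"dz":-0.06,"spin":0,"hand":1},
    {"dx":0,"dy":0,"dz":-0.15,"spin":0,"hand":1},
    {"dx":0,"dy":0,"dz":-0.19,"spin":0,"hand":1},
    {"dx":0,"dy":0,"dz":-0.19,"spin":0,"hand":1},
    {"dx":0,"dy":0,"dz":-0.1,"spin":0,"hand":1},
  ],
)

```text
time_s: 7.2
ee_pos: [0.4787, -0.1069, 0.1879]
tool_rot: [179.8, 0.0, 85.2]
force: [0.3, -0.7, 0.4]
gripper_width: 0.0929
finger_force: 0.0
```

Emit:
move_arm(
  moves=[
    {"dx":0.18,"dy":-0.004,"dz":0,"spin":0,"hand":0.5},
    {"dx":0.18,"dy":-0.004,"dz":0,"spin":0,"hand":0.5},
    {"dx":0.18,"dy":-0.004,"dz":0,"spin":0,"hand":0.5},
    {"dx":0.18,"dy":-0.004,"dz":0,"spin":0,"hand":0.5},
    {"dx":0.18,"dy":-0.004,"dz":0,"spin":0,"hand":0.5},
    {"dx":0,"dy":0,"dz":0.1,"spin":0,"hand":0.5},
    {"dx":0,"dy":0,"dz":0,"spin":0,"hand":0.5},
  ],
)

```text
time_s: 7.9
ee_pos: [0.4905, 0.1184, 0.1578]
tool_rot: [-179.8, 0.1, 85.3]
force: [-0.5, -1.2, -0.5]
gripper_width: 0.0698
finger_force: 0.0
```

```bash
python3 - <<'E'
from h import *
from scipy.spatial.transform import Rotation as Ro
c=ctrl.camera("side");d=ctrl.camera("top");st=ctrl.read_state();p=np.load("p.npy")
q=(G([0,0,-p[2]],(np.array(st["ee_pos"])-[p[0],p[1],0])*1000)*1000);print(q.round(1),st["tool_rot"],st["gripper_width"])
a=cv2.resize(c["color"][190:310,290:390,::-1],None,fx=4,fy=4,interpolation=2);b=cv2.resize(cv2.convertScaleAbs(d["color"][200:320,230:330,::-1],alpha=1.7),None,fx=4,fy=4,interpolation=2)
cv2.imwrite("pics/q2.png",np.hstack([a,b]))
R=Ro.from_euler("xyz",st["tool_rot"],degrees=True).as_matrix();w=st["gripper_width"]/2
for v in([0,w,0],[0,-w,0],[-.0075,-w,0],[.0075,-w,0]):
    P=st["ee_pos"]+R@v;print(((proj(c,P)[0]-[290,190])*4).round(),((proj(d,P)[0]-[230,200])*4).round())
L=[[-50,2,93],[-50,2,77],[-29,0,93],[-36,-45,96]];print(((proj(c,G(p,L))-[290,190])*4).round().tolist(),((proj(d,G(p,L))-[230,200])*4).round().tolist())
E
```

```text
[[ -5.4 -29.6 159.4]] [-1.79896495e+02  6.73573388e-02  8.51558250e+01] 0.0696986831153798
[164. 162.] [222. 133.]
[266. 180.] [244. 222.]
[270. 175.] [256. 219.]
[262. 184.] [232. 224.]
[[260.0, 298.0], [259.0, 320.0], [230.0, 290.0], [264.0, 259.0]] [[201.0, 304.0], [202.0, 318.0], [198.0, 276.0], [269.0, 269.0]]
```

View pics/q2.png

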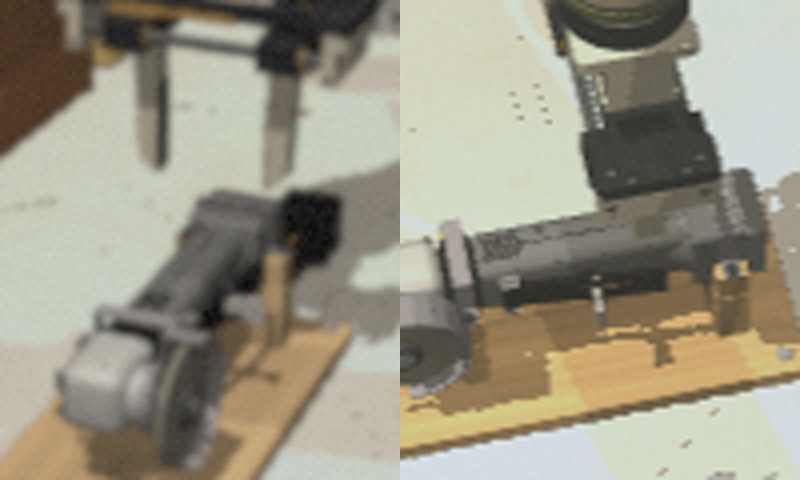

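Left half (side view): fingers straddle the tool, the near one at (275,185). Right half (top view): lever at (599,285)–(600,325), as predicted. I'll descend now.

Emit:
move_arm(
  moves=[
    {"dx":0,"dy":0.004,"dz":0.1,"spin":0,"hand":0.5},
    {"dx":0,"dy":0,"dz":0.1,"spin":0,"hand":0.5},
    {"dx":0,"dy":0,"dz":0.1,"spin":0,"hand":0.5},
    {"dx":0,"dy":0,"dz":0.07,"spin":0,"hand":0.5},
    {"dx":0,"dy":0,"dz":0,"spin":0,"hand":0.5},
  ],
)

```text
time_s: 8.5
ee_pos: [0.4925, 0.116, 0.0662]
tool_rot: [-179.9, 0.1, 85.1]
force: [0.0, -0.8, 0.4]
gripper_width: 0.07
finger_force: 0.0
```

Emit:
move_arm(
  moves=[
    {"dx":0.027,"dy":0,"dz":0,"spin":0,"hand":0.5},
    {"dx":0.027,"dy":0,"dz":0,"spin":0,"hand":0.5},
    {"dx":0.027,"dy":0,"dz":0,"spin":0,"hand":0.5},
    {"dx":0.027,"dy":0,"dz":0,"spin":0,"hand":0.5},
    {"dx":0.027,"dy":0,"dz":0,"spin":0,"hand":0.5},
    {"dx":0,"dy":0,"dz":0,"spin":0,"hand":0.5},
  ],
)

```text
time_s: 9.1
ee_pos: [0.4958, 0.1525, 0.0673]
tool_rot: [180.0, -0.0, 85.2]
force: [-1.1, 0.6, 0.4]
gripper_width: 0.0698
finger_force: 0.6
```

Emit:
move_arm(
  moves=[
    {"dx":0,"dy":0,"dz":0,"spin":0,"hand":-1},
    {"dx":0,"dy":0,"dz":0,"spin":0,"hand":-1},
    {"dx":0,"dy":0,"dz":0,"spin":0,"hand":-1},
    {"dx":0,"dy":0,"dz":0,"spin":0,"hand":-1},
    {"dx":0,"dy":0,"dz":0,"spin":0,"hand":-1},
    {"dx":0,"dy":0,"dz":0,"spin":0,"hand":-1},
    {"dx":0,"dy":0,"dz":0,"spin":0,"hand":-1},
    {"dx":0,"dy":0,"dz":0,"spin":0,"hand":-1},
  ],
)

```text
time_s: 9.9
ee_pos: [0.4947, 0.1505, 0.0668]
tool_rot: [-179.9, 0.1, 85.2]
force: [-5.0, -0.5, -0.8]
gripper_width: 0.0448
finger_force: 29.8
```

Emit:
move_arm(
  moves=[
    {"dx":0,"dy":0,"dz":0,"spin":0,"hand":-1},
    {"dx":0,"dy":0,"dz":0,"spin":0,"hand":-1},
    {"dx":0,"dy":0,"dz":0,"spin":0,"hand":-1},
    {"dx":0,"dy":0,"dz":0,"spin":0,"hand":-1},
    {"dx":0,"dy":0,"dz":0,"spin":0,"hand":-1},
    {"dx":0,"dy":0,"dz":0,"spin":0,"hand":-1},
    {"dx":0,"dy":0,"dz":0,"spin":0,"hand":-1},
    {"dx":0,"dy":0,"dz":0,"spin":0,"hand":-1},
    {"dx":0,"dy":0,"dz":0,"spin":0,"hand":-1},
    {"dx":0,"dy":0,"dz":0,"spin":0,"hand":-1},
  ],
)

```text
time_s: 10.9
ee_pos: [0.4947, 0.1505, 0.0668]
tool_rot: [-179.9, 0.1, 85.2]
force: [-5.0, -0.6, 0.0]
gripper_width: 0.0448
finger_force: 29.8
```

Emit:
move_arm(
  moves=[
    {"dx":0,"dy":0,"dz":0,"spin":0,"hand":-1},
    {"dx":0,"dy":0,"dz":0,"spin":0,"hand":-1},
    {"dx":0,"dy":0,"dz":0,"spin":0,"hand":-1},
    {"dx":0,"dy":0,"dz":0,"spin":0,"hand":-1},
    {"dx":0,"dy":0,"dz":0,"spin":0,"hand":-1},
    {"dx":0,"dy":0,"dz":0,"spin":0,"hand":-1},
    {"dx":0,"dy":0,"dz":0,"spin":0,"hand":-1},
    {"dx":0,"dy":0,"dz":0,"spin":0,"hand":-1},
    {"dx":0,"dy":0,"dz":0,"spin":0,"hand":-1},
    {"dx":0,"dy":0,"dz":0,"spin":0,"hand":-1},
  ],
)

```text
time_s: 11.9
ee_pos: [0.4947, 0.1505, 0.0668]
tool_rot: [-179.9, 0.1, 85.2]
force: [-5.9, -0.4, -0.4]
gripper_width: 0.0451
finger_force: 29.8
```

```bash
python3 - <<'E'
from h import *
c=ctrl.camera("side");d=ctrl.camera("top")
a=cv2.resize(c["color"][190:310,290:390,::-1],None,fx=4,fy=4,interpolation=2);b=cv2.resize(cv2.convertScaleAbs(d["color"][200:320,230:330,::-1],alpha=1.7),None,fx=4,fy=4,interpolation=2)
cv2.imwrite("pics/q3.png",np.hstack([a,b]))
E
```

```text
(no output)
```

View pics/q3.png

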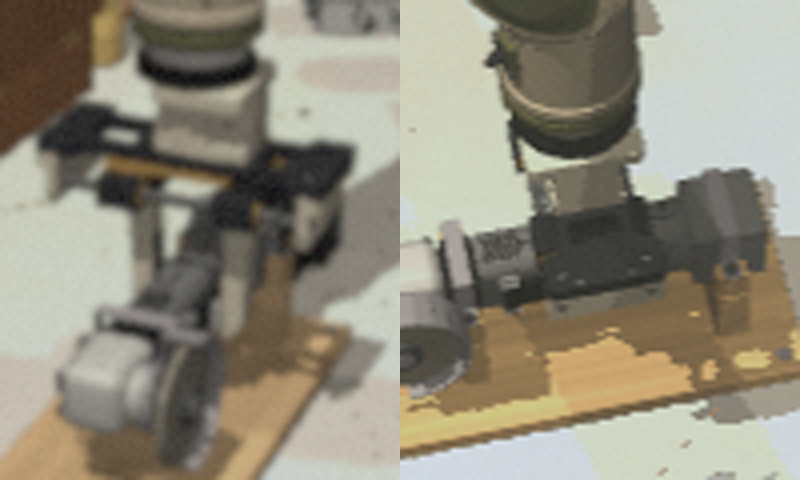

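View blocked, but the 45 mm width matches the paddle fully in (locked would be at least 48.5 mm). I'll hold a little longer, then release: open, back off, rise.

Emit:
move_arm(
  moves=[
    {"dx":0,"dy":0,"dz":0,"spin":0,"hand":-1},
    {"dx":0,"dy":0,"dz":0,"spin":0,"hand":-1},
    {"dx":0,"dy":0,"dz":0,"spin":0,"hand":-1},
    {"dx":0,"dy":0,"dz":0,"spin":0,"hand":-1},
    {"dx":0,"dy":0,"dz":0,"spin":0,"hand":0.5},
    {"dx":0,"dy":0,"dz":0,"spin":0,"hand":0.5},
    {"dx":0,"dy":0,"dz":0,"spin":0,"hand":0.5},
    {"dx":0,"dy":0,"dz":0,"spin":0,"hand":0.5},
    {"dx":0,"dy":0,"dz":0,"spin":0,"hand":0.5},
  ],
)

```text
time_s: 12.9
ee_pos: [0.4967, 0.1504, 0.0672]
tool_rot: [179.9, 0.0, 85.1]
force: [1.7, -3.6, -1.1]
gripper_width: 0.0698
finger_force: 1.9
```

Emit:
move_arm(
  moves=[
    {"dx":-0.03,"dy":0,"dz":0,"spin":0,"hand":0.5},
    {"dx":-0.03,"dy":0,"dz":0,"spin":0,"hand":0.5},
    {"dx":-0.03,"dy":0,"dz":0,"spin":0,"hand":0.5},
    {"dx":-0.03,"dy":0,"dz":0,"spin":0,"hand":0.5},
    {"dx":-0.02,"dy":0,"dz":0,"spin":0,"hand":0.5},
    {"dx":0,"dy":0,"dz":-0.1,"spin":0,"hand":0.5},
    {"dx":0,"dy":0,"dz":-0.19,"spin":0,"hand":0.5},
    {"dx":0,"dy":0,"dz":-0.19,"spin":0,"hand":0.5},
    {"dx":0,"dy":0,"dz":-0.19,"spin":0,"hand":0.5},
    {"dx":0,"dy":0,"dz":-0.1,"spin":0,"hand":0.5},
  ],
)

```text
time_s: 13.9
ee_pos: [0.4937, 0.1167, 0.2633]
tool_rot: [179.8, -0.1, 85.2]
force: [0.3, -0.1, -0.1]
gripper_width: 0.0694
finger_force: 0.0
```

```bash
python3 - <<'E'
from h import *
p=np.load("p.npy");c=ctrl.camera("top");a=cv2.imread("pics/top0.png")[...,::-1]
q=proj(c,G(p,[-45,2,85]))[0].astype(int);print(q)
for im in(a,c["color"]):print(im[q[1]-6:q[1]+8,q[0]-3:q[0]+5].mean(-1).round().astype(int).tolist())
# battery: dark blob on the bench
pb=proj(c,[[.478,-.107,.046],[.478,-.107,.0]]).astype(int);print(pb.tolist());m=(c["color"].max(-1)<35)[pb[0][1]-25:pb[0][1]+30,pb[0][0]-35:pb[0][0]+30]
n,_,s,ce=cv2.connectedComponentsWithStats(m.astype(np.uint8));print([(s[i].tolist(),ray(c,ce[i]+pb[0]-[35,25],.03).round(3).tolist()) for i in range(1,n) if s[i,4]>30])
E
```

```text
[279 276]
[[29, 27, 32, 33, 30, 28, 30, 30], [32, 32, 36, 37, 34, 39, 41, 45], [28, 39, 80, 96, 56, 26, 28, 27], [30, 34, 78, 98, 58, 25, 25, 28], [32, 30, 59, 80, 57, 37, 44, 49], [63, 55, 61, 92, 83, 47, 58, 61], [58, 60, 75, 96, 91, 62, 63, 61], [61, 63, 73, 98, 97, 62, 63, 64], [64, 62, 63, 61, 55, 57, 63, 62], [63, 62, 63, 59, 56, 58, 63, 62], [62, 62, 61, 60, 56, 57, 62, 62], [63, 63, 63, 62, 57, 56, 65, 65], [65, 65, 66, 65, 67, 80, 96, 97], [67, 67, 66, 79, 88, 81, 96, 86]]
[[29, 32, 34, 36, 32, 33, 34, 35], [37, 37, 40, 41, 38, 43, 46, 49], [31, 43, 84, 98, 54, 30, 31, 31], [32, 39, 84, 101, 56, 30, 31, 31], [31, 33, 64, 85, 58, 37, 45, 49], [61, 52, 65, 98, 85, 49, 59, 58], [57, 59, 74, 101, 96, 62, 60, 61], [60, 60, 74, 102, 99, 60, 61, 61], [61, 61, 64, 64, 54, 55, 59, 59], [61, 62, 63, 64, 55, 56, 60, 61], [59, 61, 62, 61, 54, 56, 60, 61], [62, 61, 62, 63, 56, 56, 64, 63], [62, 63, 63, 65, 64, 82, 102, 102], [63, 64, 65, 82, 90, 82, 102, 89]]
[[371, 252], [369, 261]]
[]
```

Lever and paddle are back as they were at the start. I'll check the battery.

```bash
python3 - <<'E'
from h import *
c=ctrl.camera("top");d=c["color"].mean(-1);print(d[225:285:3,335:400:3].round().astype(int))
m=(d<50)[225:285,340:400].astype(np.uint8);n,_,s,ce=cv2.connectedComponentsWithStats(m)
L=[[x,y,z] for x in(-23,23) for y in(-23,23) for z in(0,46)]
print([(s[i].tolist(),ray(c,ce[i]+[340,225],.03).round(3).tolist()) for i in range(1,n) if s[i,4]>30]);q=proj(c,G([.478,-.107+.0015,-.082],L));print(q.min(0),q.max(0))
E
```

```text
[[129 128 129 129 129 129 129 129 129 128 129 128 128 129 127 127 126 126
  126 127 127 126]
 [129 129 130 129 129 128 128 129 128  93 128 128 127 127 128 128 127 127
  128 127 127 127]
 [130 130 130 129 129 129 128 128 129 129 127 127 127 127 128 128 126 128
  127 128 127 127]
 [130 129 128 128 127 128 128 129 128 128 128 128 114 128 127 128 127 126
  128 128 127 127]
 [128 129 128 129 129 129 129  92  91  90  91  89  90 127 127 128 128 128
  127 127 128 126]
 [130 127 128 116  92  90  92  91  91  91  91  91  90  89 126 128 127 128
  126 126 127 128]
 [129 128 128  93  93  92  91  91  91  90  91  90  94 127 128 127 128 128
  127 127 127 127]
 [130 129 129 129  92  92  93  91  91  85  91  91  66  83 128 128 128 127
  128 128  89  88]
 [129 129 129  92  92  79  78  78  68  36  37  35  37  36 103  90  88  89
   91  91  90  88]
 [129 129 129  97  92  86  77  79  64  35  39  37  36  38  64  90  90  90
   89  90  90  90]
 [130  78  77  68  40  37  36  36  35  35  35  36  36  35  35  91  90  89
   89  90  89  90]
 [129 123 123  60  36  39  36  36  36  35  36  36  34  37  37  90  90  89
   
[... 164 characters left out ...]
38  34  91  91  90
   91  91  89  90]
 [ 91  91 105 124  34  34  35  36  55  44  35  33  33  35  73  92  92  90
   91  90  89  89]
 [ 92  92 108 129 116  92  92  91 129  91  86  92  93  93  94  82  91  92
   90  92  91 115]
 [ 92  93  92 130 130 130 129  91 129 117  93  92  94  93  93  93 130 130
  129 129 129 129]
 [ 93  93 109 130 130 129 127 116  92  93  92  93  93  93  94  93 109 129
  130 129 129 129]
 [130 129 129 117  47  45  92  92  92  92  93  93  94  92  93  93  92 130
  130 129 130 129]
 [129 130 130 130  93  92 120  92  93  92  93  92  93  93  92  93  92  93
  109 128 129 129]]
[([4, 22, 35, 23, 570], [0.474, -0.084, 0.03])]
[358.8329127  244.02287578] [381.26216394 270.48670201]
```

The battery stands on the bench where I set it down, off the board, with its stick towards the tool. Handing in.

```bash
python3 -c "
from plant import ctrl
print(ctrl.sign_off())"
```

```text
the job is handed in; nothing more can be done
None
```

I pulled the battery and set it on the bench off the board, then flipped the lever and squeezed the paddle for over two seconds (judged by gripper width, as the view was blocked); after release the lever was back at rest in the camera image, the gripper was clear, and the job was handed in at about 14 s.

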